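# Shut the balance's draught shield and tare

## Task

The small steel dish on the balance is ready to be zeroed. With the fingertips, push the lid of the draught shield fully shut by its black ledge, then press the blue tare key down and let it go. Be gentle with the balance, touch none of its other keys nor the dish or its pan, and leave the two jars, the steel bowl and the spoon standing where they are.

Things in the scene. Friction and masses are not known exactly. Their poses are not given: they have to be found in the camera images.
- balance: White balance, 300 (x) by 200 (y), fixed. Origin: centre of its underside on the bench; x from front (robot side) to back, y left, z up. Its front 100 mm is a sloping panel (46 to 66 high, 0.2 rad) with display and, at local x = -121, three keys. Behind it the open-topped glass weighing chamber (local x -50 to 110) and a white tower (to 150), both 149 high; the lid slides on top of them.
- lid (a joint): How far the clear lid of the draught shield is open, in m: 0 shut, 0.115 fully open. It slides level along the balance's x: back (+x) opens, to the front (-x) shuts, against about 1.5 N of friction; it stays where left and meets a rigid stop when shut. Lid plate 164 long (x), 178 wide, 4 thick, its upper face 153 above the bench.
- lid_push (a point): Where a fingertip pushes the lid shut: middle of the upright back face (looking to the balance's +x) of the black ledge, 161 above the bench. The ledge runs 140 along the balance's y and rises 18 above the lid's upper face; in front it slopes down to the lid's front edge. Behind it the lid is flat and clear. With the lid shut this point is at local x = -18.
- tare_key (a joint): Travel of the blue tare key, in m: 0 up, 0.003 fully down. It moves square to the sloping panel and springs back up: 1 N starts it, 4 N takes it down to a rigid stop.
- tare_top (a point): Centre of the top of the blue tare key, 28 (x) by 40 (y), 5 proud of the panel on the balance's right (local y = -65), about 57 above the bench. The top slopes with the panel (0.2 rad, rising to the back). The chamber's front wall stands 70 behind this point; neighbouring keys are 65 apart, centre to centre.
- power_key (a joint): Travel of the red power key, in m: 0 up, 0.003 down; same make as the tare key. Not to be pressed.
- power_top (a point): Centre of the top of the red power key, at the left end of the row of keys (local y = +65).
- print_key (a joint): Travel of the white print key, in m: 0 up, 0.003 down; same make. Not to be pressed.
- print_top (a point): Centre of the top of the white print key, in the middle of the row (local y = 0).
- pan: Round steel weighing pan, 90 across, 3 thick, inside the draught shield; origin at the centre of its underside, 77 mm above the bench. Not to be touched.
- dish: Small loose steel dish, 68 across, 26 high, standing on the pan; origin at the centre of its underside.
- jar_blue: Closed jar of blue pigment, 58 across, 90 high, loose on the bench beside the balance; origin at the centre of its underside. A bystander.
- jar_ochre: Closed jar of ochre pigment, 58 across, 90 high, loose on the bench beside the balance; origin at the centre of its underside. A bystander.
- bowl: Steel mixing bowl, 140 across, 65 high, loose on the bench to the left of the balance; origin at the centre of its underside. A bystander.
- spoon: Steel spoon with a wooden handle, 170 long, lying on the bench to the right of the balance; origin at its middle on the bench. A bystander.
There are look-alikes about, which are no part of the job. Of the things shaped like the dish, the steel one is meant.

How it is judged:
On the way, in this order (a step that is already met when the one before it is completed fails the run):
1. the lid of the draught shield is pushed fully shut (value of joint lid below 0.004 m), for 0.2 s.
2. the blue tare key is pressed down (value of joint tare_key above 0.002 m), for 0.1 s.
At the end, for the whole second after the job is handed in: The lid is shut to within 4 mm, the tare key has been pressed after that and is up again (within 1 mm), the other keys are up, the dish rests on the pan within 6 mm of where it was, and jars, bowl and spoon are within 15 mm of where they were (value of joint lid below 0.004 m and value of joint each of tare_key, power_key, print_key below 0.001 m and distance of dish from where it was at the start of the episode below 0.006 m and linear speed of dish below 0.02 m/s and distance of each of jar_blue, jar_ochre, bowl, spoon from where it was at the start of the episode below 0.015 m); the robot touches nothing.
It fails at once if the tare key is pressed while the lid is open (value of joint tare_key above 0.0015 m and value of joint lid above 0.006 m).
It fails at once if the power or print key is touched (value of joint any of power_key, print_key above 0.001 m).
It fails at once if the dish or the pan is touched, moved or lifted (distance of dish from where it was at the start of the episode above 0.006 m or contact force between any of the arm, the fingers and dish above 0.3 N or contact force between any of the arm, the fingers and pan above 0.3 N).
It fails at once if a jar, the bowl or the spoon is moved more than 15 mm, lifted or tipped over (distance of any of jar_blue, jar_ochre, bowl, spoon from where it was at the start of the episode above 0.015 m or angle between any of jar_blue, jar_ochre, bowl's own z axis and vertical above 0.3 rad).
It fails at once if the balance is pushed or pressed harder than 40 N (contact force between any of the fingers, the arm and balance above 40 N).
It also fails if it takes over 38 s, if anything falls off the work surface, if the arm or the gripper's body presses on something with over 40 N, if the wrist force passes 120 N, or if a joint passes its speed limit or range.

## Robot

A 6-joint arm with a two-finger parallel gripper is mounted at the origin on the work surface. World frame = base frame: x ahead of the robot, y to its left, z up, the work surface at z = 0. Lengths are in m, angles in rad, forces in N, time in s.
With the tool pointing down it reaches from about 0.3 to 0.95 m from the base axis. Payload 3.1 kg.
Tool frame: the origin (TCP) lies at the very end of the fingers, on their centre line; the grasp point (between the pads) lies 19 mm behind it; z points along the fingers, y is the direction in which the jaws open and shut (so a half turn about z gives the same grasp; the last joint's range is limited). The gripper opens to 85 mm and grips with 20 to 120 N. Pads are 22 mm wide; open, the fingers measure 114 mm over their backs; the gripper's body (76 mm by 85 mm) begins 54 mm behind the grasp point. The pads swing forward as they close: fully open they stand 13 mm farther back than shut.
Start: joints at [1.063, 0.308, 1.634, -0, 1.2, -0.07], TCP at [0.265, 0.566, 0.231] pointing down, gripper open.
Joint ranges: [-3.06, 3.06], [-0.79, 1.96], [0.05, 2.63], [-1.19, 4.34], [0.05, 2.64], [-2.94, 2.94]. Speed limits (rad/s): [2.79, 2.79, 3.14, 3.14, 3.14, 3.14].

## Interface

Orientations are given as a rotation vector (axis times angle).
In Python, from cell import * gives the robot as it stands.
- The arm moves only by the tool carry_out, never from a script. Its argument "targets" is a list of rows, each a list of 3 entries, a list of its own where there are three numbers: the opening, from 0 (shut) to 1 (fully open), then the shift along the tool's x, y, z normalised to -1 to 1, where 1 is 500 mm, then the turn about the tool's z normalised to -1 to 1, where 1 is 60 degrees. In form: [[claw, [x, y, z], yaw], ...]. A call has 1 to 8 rows; each row is the pose to reach, as a shift and turn from the pose commanded when the call began, along the tool's axes at that moment; what a row does not reach only later rows make up. A row lasts 1/8 s, in which the tool goes at most 62.5 mm and 10.7 degrees, less where a joint would pass 70% of its speed; a pose out of reach is approached as far as the arm can. A call with a number of a shift or a turn outside -1 to 1 is refused whole. A call with a gripper value outside its range is refused whole. The fingers move at their own pace and stop on an object; "newtons" is the grip in N (left out, the last holds). Time passes only in rows, so rows that repeat a pose let the fingers close. It gives the time, the measured TCP pose, the force and the opening at its end, in the units of the state.
- state(): the state, without advancing time (a new reading comes with each control period).
- grab_frame(name): name is "scene" or "top" or "wrist"; returns the picture (420x560x3 uint8, red, green, blue); there is no depth.
- camera_info(name): a dict with "fx", "fy", "cx", "cy" (pixels), "dist" ([k1, k2, p1, p2, k3] as OpenCV has them; the pictures are not rectified), "cam_to_world" (4x4, takes a point from camera to world coordinates). Camera axes: x right, y down, z forward; pixel columns grow to the right and rows downward; lengths in m; the calibration is good to about 2 mm. A picture is of the moment at which its call begins: read the wrist's pose just before it. camera_info takes no time and is no camera call; for the wrist camera it gives the pose at the moment of the call.
- sign_off(): hands the job in, once; it reports no verdict.
The state is a dict: "clock": time; "joint_pos": joint angles; "qvel": joint speeds; "joint_torque": joint torques, N m; "tool_pos": TCP position; "orientation": TCP orientation; "force": force on the tool from outside, world axes, zero at the start; "moment": the same for the moment, N m; "grip_width": finger opening in m.
Only numpy, scipy, OpenCV 4.12 (cv2) and the standard library are available. Lean on these libraries where they do the work, as an engineer would, in place of code of your own. Each camera call takes 0.05 s, during which the arm holds its last target. There are 200 camera calls.

## Working session

There is one attempt and no reset: what is moved stays moved. The work goes in short steps, Python scripts to look and compute and a tool call to move; the robot and the scene stay as the last step left them, time stands still between calls to the robot, and variables do not carry over. Pictures are saved under pics/ and viewed, about 8 in all and at most 12, crops included, and the job is handed in when it is done.

Besides the shell and the picture viewer there is one more tool, called after ">>>" as name([rows], argument=value, ...), one row to a line, values as JSON. carry_out: Moves the arm, as the interface text tells. Scaled input: -1 to 1 covers 500 mm each way for a shift and 60 degrees each way for a turn. Its arguments: {"type":"object","properties":{"targets":{"type":"array","items":{"type":"array"}},"newtons":{"type":"number"}},"required":["targets"]}

```bash
mkdir -p pics
python3 - <<'E'
from cell import *
import cv2,numpy as np
s=state();print(s)
for n in("scene","top"):
    im=grab_frame(n);cv2.imwrite(f"pics/{n}0.png",im[:,:,::-1])
    print(n,camera_info(n))
E
```

```text
{'clock': 0.0, 'joint_pos': array([ 1.06330339e+00,  3.09014078e-01,  1.63519680e+00, -7.01478733e-06,
        1.19969767e+00, -6.97109097e-02]), 'qvel': array([-0.00077917, -0.00039311,  0.00054556, -0.00025161, -0.00052212,
       -0.00258359]), 'joint_torque': array([ 4.46431295e-04, -4.15243149e+01, -2.76673597e+01,  1.29287386e-05,
        1.01101852e-02,  4.86313752e-06]), 'tool_pos': array([0.26458736, 0.56531924, 0.23003654]), 'orientation': array([-0.68204204, -3.06599237,  0.00348955]), 'force': array([-0.58281923, -0.47615289,  0.11482517]), 'moment': array([0.00353953, 0.04185413, 0.03360674]), 'grip_width': 0.085497310798182}
scene {'fx': 440.1024734656834, 'fy': 440.1024734656834, 'cx': 281.34486198860355, 'cy': 202.96896739408925, 'dist': array([-0.11683877,  0.        ,  0.        ,  0.        ,  0.        ]), 'cam_to_world': array([[-0.14718929,  0.85238652, -0.50176941,  1.0663402 ],
       [ 0.98902086,  0.13357937, -0.06320038,  0.08103925],
       [ 0.01315489, -0.50556283, -0.8626895 ,  0.94176883],
       [ 0.        ,  0.        ,  0.        ,  1.        ]])}
top {'fx': 417.09770616567994, 'fy': 417.09770616567994, 'cx': 283.3487062093026, 'cy': 206.76858757347884, 'dist': array([-0.10375947,  0.        ,  0.        ,  0.        ,  0.        ]), 'cam_to_world': array([[-4.63425678e-03, -9.93874314e-01,  1.10419069e-01,
         4.84433406e-01],
       [-9.99988727e-01,  4.49169690e-03, -1.53979165e-03,
         2.17675686e-02],
       [ 1.03439038e-03, -1.10424960e-01, -9.93883926e-01,
         1.07493289e+00],
       [ 0.00000000e+00,  0.00000000e+00,  0.00000000e+00,
         1.00000000e+00]])}
```

View pics/scene0.png

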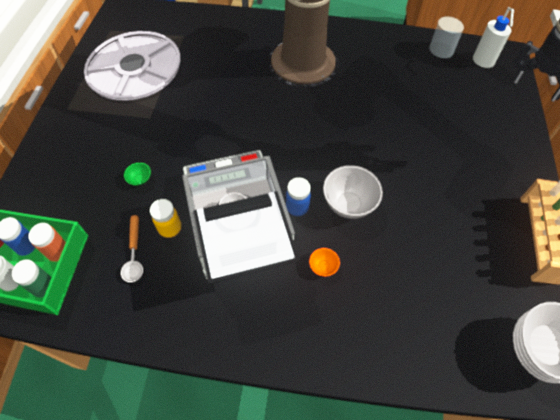

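View pics/top0.png

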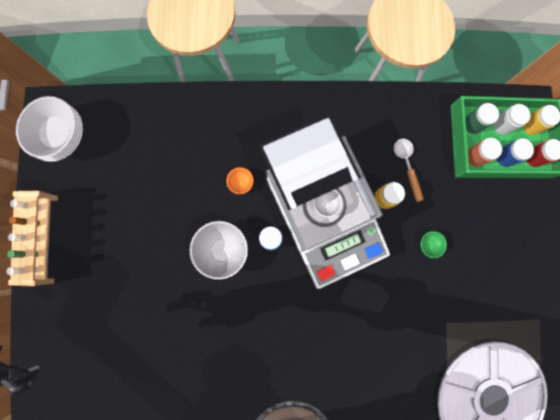

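The scene view shows the blue key at (197,168), white (223,163), red (248,157) and the ledge at about (238,208). In the top view they are at blue (374,251), white (350,262), red (326,273) and ledge (322,187). The dish look-alikes are the green dish at top (433,244) and the orange one at (239,180). The steel dish is on the pan at (328,203). I'll triangulate the keys and enlarge the balance.

```bash
cat > h.py <<'E'
import numpy as np,cv2
from cell import *
def ray(n,uv,c=None):
    c=c or camera_info(n);K=np.array([[c['fx'],0,c['cx']],[0,c['fy'],c['cy']],[0,0,1]])
    p=cv2.undistortPoints(np.array([[uv]],float),K,c['dist'])[0,0]
    T=c['cam_to_world'];d=T[:3,:3]@[p[0],p[1],1];return T[:3,3],d/np.linalg.norm(d)
def tri(rays):
    A=sum(np.eye(3)-np.outer(d,d) for o,d in rays);b=sum((np.eye(3)-np.outer(d,d))@o for o,d in rays)
    x=np.linalg.solve(A,b);return x,[np.linalg.norm(np.cross(x-o,d)) for o,d in rays]
def atz(r,z): o,d=r;return o+d*(z-o[2])/d[2]
def proj(n,P,c=None):
    c=c or camera_info(n);K=np.array([[c['fx'],0,c['cx']],[0,c['fy'],c['cy']],[0,0,1]])
    W=np.linalg.inv(c['cam_to_world']);return cv2.projectPoints(np.array(P,float).reshape(-1,1,3),cv2.Rodrigues(W[:3,:3])[0],W[:3,3],K,c['dist'])[0][:,0]
E
python3 - <<'E'
from h import *
roi={'scene':(180,145,265,180),'top':(310,235,390,290)}
pts={}
ims={n:cv2.imread(f'pics/{n}0.png') for n in roi}
for n,(a,b,c,d) in roi.items():
    h=cv2.cvtColor(ims[n][b:d,a:c],cv2.COLOR_BGR2HSV)
    for k,(lo,hi) in {'blue':((100,120,80),(125,255,255)),'red':((170,120,80),(180,255,255))}.items():
        m=cv2.inRange(h,lo,hi)
        if k=='red': m|=cv2.inRange(h,(0,120,80),(8,255,255))
        M=cv2.moments(m,True);pts[n,k]=(M['m10']/M['m00']+a,M['m01']/M['m00']+b);print(n,k,pts[n,k],M['m00'])
for k in('blue','red'): print(k,tri([ray(n,pts[n,k]) for n in roi]), [atz(ray(n,pts[n,k]),.056) for n in roi])
a=cv2.resize(ims['scene'][145:285,175:305],None,fx=3,fy=3,interpolation=2)
b=cv2.resize(ims['top'][110:290,255:395],(0,0),fx=2.8,fy=2.8,interpolation=2)
H=max(a.shape[0],b.shape[0]);c=np.zeros((H,a.shape[1]+b.shape[1],3),np.uint8);c[:a.shape[0],:a.shape[1]]=a;c[:b.shape[0],a.shape[1]:]=b
cv2.imwrite('pics/crop1.png',c);print(c.shape)
E
```

```text
scene blue (197.16470588235293, 168.38823529411764) 85.0
scene red (248.4878048780488, 156.9390243902439) 82.0
top blue (373.55056179775283, 250.2134831460674) 178.0
top red (325.6263736263736, 272.54945054945057) 182.0
blue (array([ 0.48985798, -0.19939296,  0.06201869]), [np.float64(0.0008353866898972866), np.float64(0.0008353866898972357)]) [array([ 0.48592359, -0.20218072,  0.056     ]), array([ 0.48976363, -0.19985676,  0.056     ])]
red (array([ 0.43712469, -0.0819188 ,  0.06249047]), [np.float64(0.0010061852104586825), np.float64(0.0010061852104586775)]) [array([ 0.43253903, -0.08414054,  0.056     ]), array([ 0.43669866, -0.08157375,  0.056     ])]
(504, 782, 3)
```

View pics/crop1.png

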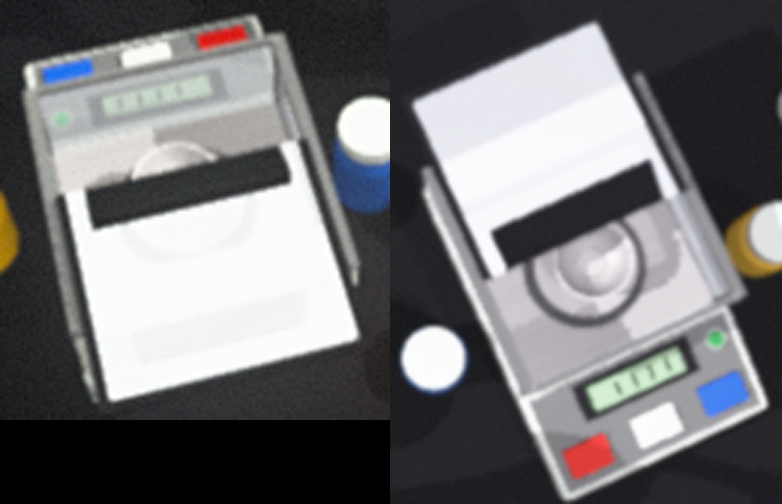

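The crop confirms it. The blue key is rightmost in the row and next to the green lamp. Blue and red are 129 mm apart (should be 130). The lid is open, with the black ledge across it. Next I'll measure the ledge's back edge and the balance pose.

Run:
```python
from h import *
t=lambda u,v:((u-390)/2.8+255,v/2.8+110); s=lambda u,v:(u/3+175,v/3+145)
for q in[t(493,232),t(651,160)]: print('top back upper edge',atz(ray('top',q),.171))
for q in[s(92,228),s(291,181)]: print('scene back lower edge',atz(ray('scene',q),.153))
for q in[s(88,193),s(285,149)]: print('scene upper edge',atz(ray('scene',q),.171))
b=np.array([.4885,-.2005]);r=np.array([.4350,-.0825]);y=(r-b)/np.linalg.norm(r-b);x=np.array([y[1],-y[0]])
O=b+.121*x+.065*y;print('yaw',np.degrees(np.arctan2(x[1],x[0])),O,'shut',O-.018*x)
for q in[t(493,232),t(651,160)]: print('local',(atz(ray('top',q),.171)[:2]-O)@np.c_[x,y])
for q in[s(92,228),s(291,181)]: print('local',(atz(ray('scene',q),.153)[:2]-O)@np.c_[x,y])
print(state()['clock'],camera_info('wrist')['cam_to_world'])
from scipy.spatial.transform import Rotation as R
print(R.from_rotvec(state()['orientation']).as_matrix())
```

```text
top back upper edge [0.6154153 0.0017564 0.171    ]
top back upper edge [ 0.67239771 -0.12351725  0.171     ]
scene back lower edge [ 0.67334497 -0.12235609  0.153     ]
scene back lower edge [0.61617349 0.00497268 0.153     ]
scene upper edge [ 0.65676406 -0.1265603   0.171     ]
scene upper edge [ 0.6021068  -0.00133811  0.171     ]
yaw 24.389056254087027 [ 0.57186179 -0.09133585] shut [ 0.55546806 -0.0987686 ]
local [0.07810753 0.06680036]
local [ 0.07827567 -0.07082396]
local [ 0.07961788 -0.07015757]
local [0.08012617 0.06941655]
0.1 [[ 0.42412729  0.86489818  0.26845331  0.19610239]
 [ 0.90560079 -0.40447339 -0.12762634  0.59800412]
 [-0.00180157  0.29724135 -0.95480068  0.37229304]
 [ 0.          0.          0.          1.        ]]
[[-9.05672282e-01  4.23977091e-01 -1.06896478e-03]
 [ 4.23978410e-01  9.05670269e-01 -1.91625173e-03]
 [ 1.55682787e-04 -2.18871407e-03 -9.99997593e-01]]
```

The two views agree: the ledge's back face is at local x ≈ 0.079, so the lid is about 97 mm open. Yaw is 24.4°. I'll move with the fingers shut, staying high.

>>> carry_out([
  [0, [-0.1, -0.06, -0.04], 0.17],
  [0, [-0.2, -0.12, -0.04], 0.34],
  [0, [-0.3, -0.18, -0.04], 0.5],
  [0, [-0.4, -0.24, -0.04], 0.67],
  [0, [-0.5, -0.3, -0.04], 0.84],
  [0, [-0.6, -0.36, -0.04], 1],
  [0, [-0.7, -0.42, -0.04], 1],
  [0, [-0.72, -0.43, -0.04], 1],
], newtons=20)

```text
clock: 1.1
tool_pos: [0.5012, 0.2157, 0.2509]
orientation: [2.129, 2.31, -0.001]
force: [-0.6, 0.7, -0.5]
grip_width: -0.0001
```

```bash
cat > go.py <<'E'
import sys
from h import *
from scipy.spatial.transform import Rotation as R
O=np.array([.5719,-.0913]);yaw=np.radians(24.4);X=np.array([np.cos(yaw),np.sin(yaw)]);Y=np.array([-X[1],X[0]])
def rep(lx=None,ly=0,z=None):
    s=state();M=R.from_rotvec(s['orientation']).as_matrix();p=s['tool_pos']
    print('t',s['clock'],'p',p.round(4),'local',((p[:2]-O)@np.c_[X,Y]).round(4),'F',s['force'].round(1),'grip',s['grip_width'],'q',s['joint_pos'].round(2))
    print('x-axis deg',np.degrees(np.arctan2(M[1,0],M[0,0])))
    if lx is not None:
        T=np.r_[O+lx*X+ly*Y,z];print('shift',(M.T@(T-p)/.5).round(4))
if __name__=='__main__': rep(*map(float,sys.argv[1:]))
E
python3 go.py .115 0 .24
```

```text
t 1.1 p [0.5012 0.2157 0.2509] local [0.0625 0.3087] F [-0.6  0.7 -0.5] grip -0.000132473705704477 q [ 0.33  0.14  1.8  -0.    1.2   0.25]
x-axis deg 94.65681584281653
shift [-0.5457  0.3075  0.0221]
```

>>> carry_out([
  [0, [-0.08, 0.045, 0], 0.14],
  [0, [-0.16, 0.09, 0], 0.28],
  [0, [-0.24, 0.135, 0], 0.42],
  [0, [-0.32, 0.18, 0], 0.57],
  [0, [-0.4, 0.22, 0], 0.71],
  [0, [-0.48, 0.27, 0], 0.86],
  [0, [-0.5457, 0.3075, 0.02], 1],
  [0, [-0.5457, 0.3075, 0.02], 1],
])

```text
clock: 2.1
tool_pos: [0.6765, -0.0412, 0.2392]
orientation: [-2.997, -0.939, 0.004]
force: [-0.3, 0.3, -0.6]
grip_width: -0.0001
```

>>> carry_out([
  [0, [0, 0, 0], 0.171],
  [0, [0, 0, 0], 0.171],
])

```text
clock: 2.35
tool_pos: [0.6758, -0.0382, 0.241]
orientation: [-3.067, -0.677, 0.002]
force: [1.2, -0.4, 0.3]
grip_width: -0.0003
```

```bash
python3 go.py .115 0 .2
python3 - <<'E'
from h import *
im=grab_frame('wrist');c=camera_info('wrist');np.save('w1.npy',c,allow_pickle=True);cv2.imwrite('pics/w1.png',im[:,:,::-1]);print(c['fx'],c['cam_to_world'][:3,3])
E
```

```text
t 2.35 p [ 0.6758 -0.0382  0.241 ] local [0.1165 0.0054] F [ 1.2 -0.4  0.3] grip -0.00030815530480122756 q [-0.12  0.4   1.49  0.    1.25  1.01]
x-axis deg 24.895817588920938
shift [-0.0031  0.0109  0.0819]
319.1417017323411 [ 0.74537787 -0.0062794   0.38323615]
```

View pics/w1.png

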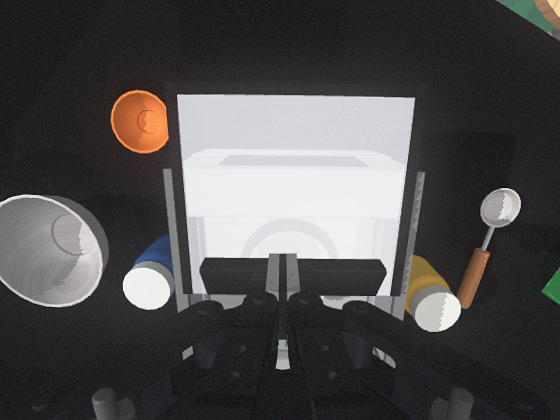

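The wrist picture shows the shut fingers at (283,275). The ledge's back lower edge is at row ~259, running from columns 202 to 386, and the lid is flat and clear behind it up to row 95. I'll check that edge against the estimate.

```bash
python3 - <<'E'
from h import *; from go import *
c=np.load('w1.npy',allow_pickle=True).item()
for q in[(203,259),(385,260),(178,95),(414,97)]: 
    P=atz(ray('wrist',q,c),.153);print(q,P.round(4),((P[:2]-O)@np.c_[X,Y]).round(4))
im=cv2.imread('pics/w1.png',0);print(im[245:300:2,230],im[245:300:2,350])
E
python3 go.py .114 0 .161
```

```text
(203, 259) [0.6154 0.0036 0.153 ] [0.0788 0.0684]
(385, 260) [ 0.6759 -0.1287  0.153 ] [ 0.0793 -0.077 ]
(178, 95) [0.7242 0.0633 0.153 ] [0.2025 0.0779]
(414, 97) [ 0.7916 -0.0843  0.153 ] [ 0.2029 -0.0844]
[237 236 236 238 236 236 221  53  53  54  51  52  57  60  59  48  54  50
  50  46  41  47  42  46  44 130 143 142] [240 240 239 240 240 239 243  68  50  55  51  52  59  61  56  57  51  49
  45  53  50  49  45  46  42  55 187 194]
t 2.4 p [ 0.6759 -0.0384  0.2411] local [0.1166 0.0052] F [-0.4  0.4 -1. ] grip -8.550004231517462e-05 q [-0.12  0.4   1.49  0.    1.25  1.01]
x-axis deg 24.94421013394409
shift [-0.0052  0.0106  0.1602]
```

Third agreeing measurement: face at 0.079. Descending behind the ledge.

>>> carry_out([
  [0, [0, 0.014, 0.05], -0.01],
  [0, [0, 0.014, 0.1], -0.01],
  [0, [0, 0.014, 0.135], -0.01],
  [0, [0, 0.014, 0.15], -0.01],
  [0, [0, 0.014, 0.158], -0.01],
  [0, [0, 0.014, 0.158], -0.01],
])

```text
clock: 3.15
tool_pos: [0.6798, -0.0463, 0.1628]
orientation: [3.065, 0.688, 0.001]
force: [-0.1, -0.1, -0.0]
grip_width: 0.0003
```

```bash
python3 go.py -.007 0 .161
```

```text
t 3.15 p [ 0.6798 -0.0463  0.1628] local [ 0.1168 -0.0035] F [-0.1 -0.1 -0. ] grip 0.000250594026404803 q [-0.13  0.48  1.54 -0.    1.12  1.  ]
x-axis deg 25.284956367554866
shift [-0.2475 -0.0109  0.0034]
```

>>> carry_out([
  [0, [-0.025, 0, 0], -0.01],
  [0, [-0.045, 0, 0], -0.01],
  [0, [-0.06, 0, 0], -0.01],
  [0, [-0.085, 0, 0], -0.01],
  [0, [-0.11, 0, 0], -0.01],
  [0, [-0.135, 0, 0], -0.01],
  [0, [-0.16, 0, 0], -0.01],
  [0, [-0.18, 0, 0], -0.01],
])

```text
clock: 4.15
tool_pos: [0.5971, -0.0851, 0.1623]
orientation: [3.062, 0.702, -0.0]
force: [1.4, 1.9, 1.2]
grip_width: -0.0004
```

```bash
python3 go.py -.007 0 .161
```

```text
t 4.15 p [ 0.5971 -0.0851  0.1623] local [ 0.0255 -0.0048] F [1.4 1.9 1.2] grip -0.000357328793316848 q [-0.21  0.34  1.74 -0.    1.06  0.91]
x-axis deg 25.84202157615303
shift [-0.0648 -0.0113  0.0027]
```

>>> carry_out([
  [0, [-0.012, 0, 0], 0],
  [0, [-0.024, 0, 0], 0],
  [0, [-0.036, 0, 0], 0],
  [0, [-0.046, 0, 0], 0],
  [0, [-0.054, 0, 0], 0],
  [0, [-0.054, 0, 0], 0],
])

```text
clock: 4.9
tool_pos: [0.5731, -0.097, 0.1621]
orientation: [3.061, 0.703, -0.002]
force: [0.2, 0.6, 0.2]
grip_width: -0.0001
```

>>> carry_out([
  [0, [-0.003, 0, 0], 0],
  [0, [-0.006, 0, 0], 0],
  [0, [-0.006, 0, 0], 0],
])

```text
clock: 5.28
tool_pos: [0.571, -0.098, 0.1622]
orientation: [3.062, 0.703, -0.0]
force: [1.0, 0.8, -0.3]
grip_width: 0.0003
```

```bash
python3 go.py -.007 0 .161
```

```text
t 5.275 p [ 0.571  -0.098   0.1622] local [-0.0036 -0.0057] F [ 1.   0.8 -0.3] grip 0.00030683983553831106 q [-0.24  0.3   1.8  -0.    1.05  0.87]
x-axis deg 25.864025928866987
shift [-0.0064 -0.0116  0.0024]
```

Creeping in 1 mm steps until the stop force shows.

>>> carry_out([
  [0, [-0.002, 0, 0], 0],
  [0, [-0.004, 0, 0], 0],
  [0, [-0.004, 0, 0], 0],
])

```text
clock: 5.65
tool_pos: [0.5691, -0.0988, 0.1623]
orientation: [3.062, 0.703, -0.0]
force: [1.0, -0.0, -1.0]
grip_width: 0.0004
```

>>> carry_out([
  [0, [-0.002, 0, 0], 0],
  [0, [-0.002, 0, 0], 0],
])

```text
clock: 5.9
tool_pos: [0.5682, -0.0992, 0.1623]
orientation: [3.062, 0.703, -0.0]
force: [1.0, -0.1, -0.2]
grip_width: 0.0002
```

>>> carry_out([
  [0, [-0.002, 0, 0], 0],
  [0, [-0.002, 0, 0], 0],
])

```text
clock: 6.15
tool_pos: [0.5679, -0.0994, 0.1624]
orientation: [-3.062, -0.703, -0.002]
force: [3.7, 1.6, -2.6]
grip_width: -0.0004
```

>>> carry_out([
  [0, [-0.002, 0, 0], 0],
  [0, [-0.002, 0, 0], 0],
])

```text
clock: 6.4
tool_pos: [0.5679, -0.0994, 0.1624]
orientation: [-3.062, -0.702, -0.006]
force: [5.6, 2.5, -4.2]
grip_width: -0.0004
```

```bash
python3 go.py -.007 0 .161
```

```text
t 6.4 p [ 0.5679 -0.0994  0.1624] local [-0.007  -0.0057] F [ 5.6  2.5 -4.2] grip -0.0003713020132041895 q [-0.25  0.29  1.81  0.    1.04  0.87]
x-axis deg 25.826589193182517
shift [ 0.0003 -0.0114  0.0028]
```

The force has risen to 6 N with no further motion, and the position matches the predicted shut point (finger at −0.007). Backing off and rising.

>>> carry_out([
  [0, [0.012, 0, 0], 0],
  [0, [0.03, 0, 0], 0],
  [0, [0.03, 0, -0.08], 0.02],
  [0, [0.03, 0, -0.15], 0.024],
  [0, [0.03, 0, -0.15], 0.024],
])

```text
clock: 7.02
tool_pos: [0.5825, -0.094, 0.2412]
orientation: [3.067, 0.664, 0.01]
force: [0.0, 0.5, 0.0]
grip_width: -0.0002
```

```bash
python3 go.py -.125 -.065 .238
python3 - <<'E'
from h import *
for n in('top','wrist'):
    im=grab_frame(n);cv2.imwrite(f'pics/{n}2.png',im[:,:,::-1])
a=cv2.resize(cv2.imread('pics/top2.png')[150:300,255:405],None,fx=3,fy=3,interpolation=2);cv2.imwrite('pics/top2c.png',a)
E
```

```text
t 7.025 p [ 0.5825 -0.094   0.2412] local [ 0.0086 -0.0069] F [0.  0.5 0. ] grip -0.00024800257024531824 q [-0.23  0.23  1.71 -0.    1.19  0.91]
x-axis deg 24.432883426878966
shift [-0.2672  0.1161  0.0055]
```

View pics/top2c.png

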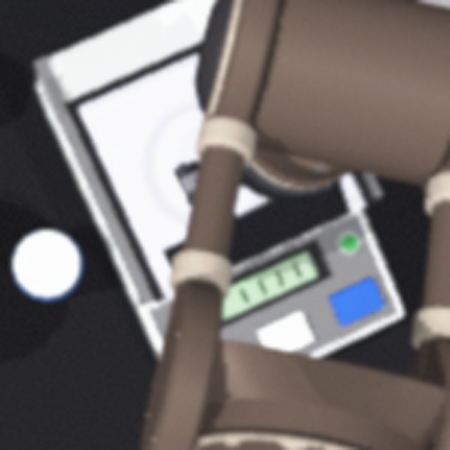

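The lid is shut, with the ledge up against the chamber's front. The blue key is visible at (357,300) in the crop. I'll move over the key and check it with the wrist camera.

>>> carry_out([
  [0, [-0.06, 0.03, 0], 0],
  [0, [-0.12, 0.06, 0], 0],
  [0, [-0.18, 0.085, 0], 0],
  [0, [-0.24, 0.11, 0], 0],
  [0, [-0.267, 0.116, 0], 0],
  [0, [-0.267, 0.116, 0], 0],
])

```text
clock: 7.88
tool_pos: [0.4815, -0.2013, 0.2362]
orientation: [-3.069, -0.662, 0.002]
force: [0.0, -0.8, 0.7]
grip_width: -0.0001
```

```bash
python3 go.py -.125 -.065 .085
python3 - <<'E'
from h import *; from go import O,X,Y
im=grab_frame('wrist')[:,:,::-1].copy();c=camera_info('wrist')
P=[np.r_[O-.121*X+y*Y,.057] for y in(-.065,0,.065)]
P+=[np.r_[O+(-.121+a)*X+(-.065+b)*Y,.057+a*.2] for a in(-.014,.014) for b in (-.02,.02)]
for q in proj('wrist',P,c): print(q.round(1));cv2.circle(im,tuple(int(v) for v in q.round()),2,(0,255,255),-1)
cv2.imwrite('pics/w3.png',im)
E
```

```text
t 7.875 p [ 0.4815 -0.2013  0.2362] local [-0.1278 -0.0628] F [ 0.  -0.8  0.7] grip -0.00013038610492296324 q [-0.48  0.11  1.87  0.    1.17  0.67]
x-axis deg 24.330107161903793
shift [0.0059 0.005  0.3024]
[284.9 181.4]
[221.8 181.4]
[159.4 181.6]
[303.9 193.9]
[265.8 193.9]
[304.8 168.3]
[265.1 168.4]
```

View pics/w3.png

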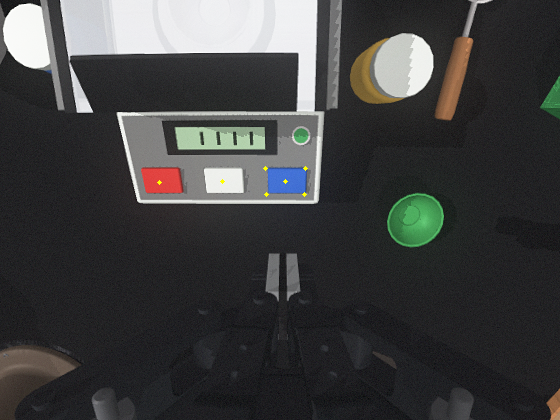

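The projected key corners lie on the blue key to within about 1 px. The lid is shut, with its ledge at rows 55–110. Descending.

>>> carry_out([
  [0, [0.006, 0.006, 0.06], 0],
  [0, [0.006, 0.006, 0.14], 0],
  [0, [0.006, 0.006, 0.22], 0],
  [0, [0.006, 0.006, 0.28], 0],
  [0, [0.006, 0.006, 0.31], 0],
  [0, [0.006, 0.006, 0.325], 0],
  [0, [0.006, 0.006, 0.33], 0],
  [0, [0.006, 0.006, 0.33], 0],
])

```text
clock: 8.93
tool_pos: [0.4872, -0.2033, 0.0732]
orientation: [3.069, 0.664, 0.002]
force: [0.0, -0.7, 0.4]
grip_width: -0.0003
```

```bash
python3 go.py -.125 -.065 .06
```

```text
t 8.925 p [ 0.4872 -0.2033  0.0732] local [-0.1234 -0.067 ] F [ 0.  -0.7  0.4] grip -0.00032818538481309387 q [-0.48  0.33  1.97  0.    0.84  0.67]
x-axis deg 24.421049167751754
shift [-0.0033 -0.0041  0.0264]
```

>>> carry_out([
  [0, [-0.003, -0.002, 0.01], 0],
  [0, [-0.003, -0.002, 0.02], 0],
  [0, [-0.003, -0.002, 0.026], 0],
  [0, [-0.003, -0.002, 0.026], 0],
])

```text
clock: 9.43
tool_pos: [0.4843, -0.2025, 0.0589]
orientation: [-3.07, -0.664, 0.001]
force: [-0.4, -0.1, 0.7]
grip_width: -0.0003
```

>>> carry_out([
  [0, [0, 0, 0.002], 0],
  [0, [0, 0, 0.004], 0],
  [0, [0, 0, 0.004], 0],
])

```text
clock: 9.8
tool_pos: [0.4848, -0.2027, 0.0574]
orientation: [3.07, 0.664, 0.0]
force: [-0.4, 0.7, 1.2]
grip_width: -0.0
```

>>> carry_out([
  [0, [0, 0, 0.002], 0],
  [0, [0, 0, 0.002], 0],
])

```text
clock: 10.05
tool_pos: [0.4849, -0.2027, 0.0565]
orientation: [3.07, 0.664, 0.001]
force: [-0.2, 0.3, 2.2]
grip_width: 0.0001
```

>>> carry_out([
  [0, [0, 0, 0.002], 0],
  [0, [0, 0, 0.002], 0],
])

```text
clock: 10.3
tool_pos: [0.4851, -0.2027, 0.0556]
orientation: [3.07, 0.664, 0.001]
force: [1.1, 2.3, 3.7]
grip_width: 0.0001
```

>>> carry_out([
  [0, [0, 0, 0.002], 0],
  [0, [0, 0, 0.002], 0],
])

```text
clock: 10.55
tool_pos: [0.4852, -0.2026, 0.0546]
orientation: [3.07, 0.664, 0.002]
force: [1.9, 1.8, 4.3]
grip_width: 0.0001
```

>>> carry_out([
  [0, [0, 0, 0.002], 0],
  [0, [0, 0, 0.002], 0],
])

```text
clock: 10.8
tool_pos: [0.4853, -0.2027, 0.0543]
orientation: [3.07, 0.664, 0.002]
force: [0.2, 2.3, 9.3]
grip_width: 0.0001
```

The key is at its stop (9 N, stalled at z = 0.0543). I'll hold briefly, then release straight up and retreat.

>>> carry_out([
  [0, [0, 0, 0], 0],
  [0, [0, 0, 0], 0],
  [0, [0, 0, -0.006], 0],
  [0, [0, 0, -0.02], 0],
  [0, [-0.01, 0, -0.08], 0],
  [0, [-0.02, 0, -0.18], 0],
  [0, [-0.02, 0, -0.28], 0],
  [0, [-0.02, 0, -0.36], 0],
])

```text
clock: 11.8
tool_pos: [0.4748, -0.2071, 0.2348]
orientation: [3.07, 0.664, -0.001]
force: [-0.1, 0.2, 0.3]
grip_width: 0.0002
```

>>> carry_out([
  [0, [-0.05, 0, 0], 0],
  [0, [-0.1, 0, 0], 0],
  [0, [-0.1, 0, 0], 0],
])

```text
clock: 12.18
tool_pos: [0.428, -0.2276, 0.2326]
orientation: [-3.07, -0.661, 0.003]
force: [0.3, 0.2, -0.3]
grip_width: -0.0002
```

```bash
python3 go.py
python3 - <<'E'
from h import *
a=grab_frame('scene')[130:300,100:400,::-1];b=grab_frame('wrist')[:,:,::-1]
cv2.imwrite('pics/end.png',np.vstack([cv2.resize(a,(480,272),interpolation=2),cv2.resize(b,(480,320))]))
E
```

```text
t 12.175 p [ 0.428  -0.2276  0.2326] local [-0.1874 -0.0647] F [ 0.3  0.2 -0.3] grip -0.0002233972279273749 q [-0.58  0.03  1.95 -0.    1.16  0.57]
x-axis deg 24.307122746530283
```

View pics/end.png

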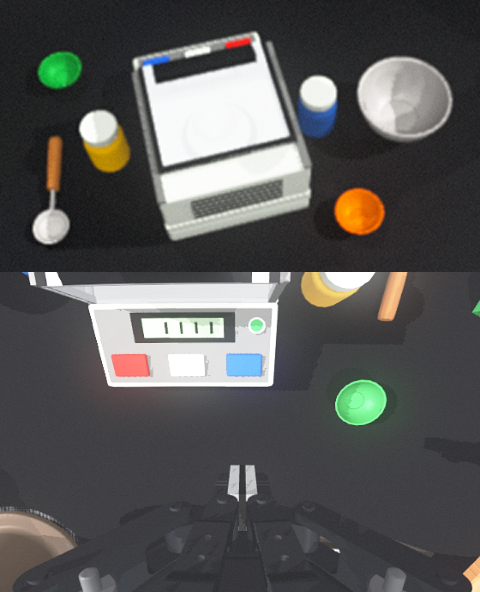

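The lid is shut (ledge at the front edge, (205,65)), all three keys are up, and the jars, bowl and spoon are in place. The arm is clear.

```bash
python3 -c "
from cell import *
print(sign_off())"
```

```text
the job is handed in; nothing more can be done
None
```

I pushed the lid fully shut by its ledge, then pressed the blue tare key to its stop and let it go. I handed the job in at about 12 s of the 38 s allowed; no verdict was reported.

- **Lid:** it met its stop at about 7 N with the fingertip within 1 mm of the predicted shut point. The later top, wrist and scene pictures show it still shut.
- **Tare key:** the press stalled at about 9–10 N after roughly 4 mm of downward travel from first contact, and the key looked up again afterwards. The key's travel can't be read directly, so the press is judged from force and position.
- **Other things:** by eye, the other two keys were up and the jars, bowl and spoon had not moved. I did not measure them to the millimetre. The dish was seen only through the lid, but nothing came near it.
- **One disagreement:** the first two-view measurement put the keys about 5 mm too high (62 mm against 57 mm). The close wrist view and the contact height agreed with 57 mm.

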